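Fit the probe thermometer in the heating block

TASK

Lift the red-headed probe thermometer out of its rack and fit it in the heating block on the stirrer: put its stem down through the curved slot in the white hood and, as the block's well is hidden somewhere along that slot, slide the tip lightly over the block until it drops in. Lower it fully home, collar flat on the hood, and only then let go. Be gentle with it - a hard push bends the stem - and leave the blue spare, the bottles and the beaker as they stand.

Things in the scene. Friction and masses are not known exactly. Their poses are not given: they have to be found in the camera images.
- probe: red-headed cordless probe thermometer, loose, 0.1 to 0.14 kg, upright in a hole of the rack. Origin: the round tip of its steel stem, z up. Stem 8 mm thick, 50 mm long up to a grey collar 25 mm across, 6 mm thick. The stem gives: a spring lets it slide up to 10 mm into the head, 2 N at first, 6 N at the end. It bends, and the job is lost, if pushed on hood or block with over 25 N in any direction
- probe_head (a point): the point to grip, on the probe's axis in its red head, 84 mm above the tip; axes as the probe's. The head is 30 mm along x and 24 mm along y (flat sides to grip); its top is 16 mm above this point, the collar's underside 34 mm below
- spare: the spare probe thermometer, the same but with a blue head, in the rack's other hole; to be left there
- rack: white rack, fixed, 56 mm along its x, 170 mm along its y, 62 mm tall; origin at the centre of its underside. Its top plate has two 13 mm holes, 45 mm either side of the centre along y; the probes stand in them, collars on the plate, tips 12 mm above the bench. Either may hold the red one
- stirrer: blue hotplate stirrer, fixed, 168 mm wide, 290 mm long, up to 70 mm tall; control panel and two knobs on its -x side; origin on the bench under the centre of its white round top plate (152 mm across, top 84 mm above the bench)
- hood: white round hood, fixed on the top plate over the heating block: 149 mm across, 60 mm tall, flat top 6 mm thick with a black knob 28 mm across and 21 mm tall in the middle. Origin: centre of its foot, z up, x towards the middle of its curved slot. The slot is an arc of 45 mm mean radius about z, 13 mm wide; the stem's centre can go 0.38 rad along it either side of the x axis
- slot_mid (a point): the middle of the hood's curved slot, on the hood's top face, 45 mm from the hood's axis; axes as the hood's. When the probe is home in the well its collar rests on the hood and its tip is 50 mm below the top face
- block_top (a point): on the hood's axis, level with the heating block's flat top, 30 mm below the hood's top face; axes as the hood's. The block has one upright blind well for the stem, 10.5 mm wide and 22 mm deep, 45 mm from this axis, anywhere from -0.33 to 0.33 rad about z from the x axis (the block may sit turned, and stays so). It is hidden under the hood
- amber_big: dark brown bottle with white cap, loose, 72 mm across, 165 mm tall; origin at the centre of its base
- amber_small: small brown bottle with white cap, loose, 52 mm across, 120 mm tall; origin at the centre of its base
- beaker: glass beaker, loose, 72 mm across, 95 mm tall; origin at the centre of its base
- bottle0: natural white plastic bottle with a red cap, loose, 86 mm across, 214 mm tall; origin at the centre of its base
- bottle1: grey plastic bottle with a red cap, loose, 86 mm across, 214 mm tall; origin at the centre of its base
- bottle2: white plastic bottle with a red cap, loose, 86 mm across, 214 mm tall; origin at the centre of its base
- bottle3: brown plastic bottle with a red cap, loose, 86 mm across, 214 mm tall; origin at the centre of its base
Mind the look-alikes: they are no part of the job. Of the things that look like the spare, the largest one is meant.

How it is judged:
By the outcome, as a careful person would: the job done as asked, in the order asked, and still so for the second after the job is handed in, with the robot touching nothing.
It also fails if it takes over 58 s, if anything falls off the work surface, if the arm or the gripper's body presses on something with over 40 N, if the wrist force passes 120 N, or if a joint passes its speed limit or range.

ROBOT

A 6-joint arm with a two-finger parallel gripper is mounted at the origin on the work surface. World frame = base frame: x ahead of the robot, y to its left, z up, the work surface at z = 0. Lengths are in m, angles in rad, forces in N, time in s.
With the tool pointing down it reaches from about 0.375 to 0.9 m from the base axis. Payload 3.1 kg.
Tool frame: the origin (TCP) lies between the finger pads; the fingertips stand 19 mm ahead of it and the grasp point (between the pads) is the TCP; z points along the fingers, y is the direction in which the jaws open and shut (so a half turn about z gives the same grasp; the last joint's range is limited). The gripper opens to 87 mm and grips with 3 to 60 N. Pads are 19 mm wide; open, the fingers measure 117 mm over their backs; the gripper's body (75 mm by 190 mm) begins 51 mm behind the grasp point.
Start: joints at [0.996, 0.527, 1.433, -0, 1.181, -0.178], TCP at [0.242, 0.576, 0.214] pointing down, gripper open.
Joint ranges: [-3.08, 3.08], [-0.75, 2.2], [0.22, 2.44], [-1.43, 4.57], [0, 2.65], [-2.85, 2.85]. Speed limits (rad/s): [2.79, 2.79, 3.14, 3.14, 3.14, 3.14].

INTERFACE

Orientations are given as a unit quaternion [x, y, z, w].
In Python, from rig import robot gives the robot as it stands.
- The arm moves only by the tool apply_moves, never from a script. Its argument "series" is a list of rows, each a list of 7 numbers: the shift along the tool's x, y, z in cm, then the turn, a rotation vector about the tool's x, y, z in degrees, then the opening, from 0 (shut) to 1 (fully open). In form: [[dx, dy, dz, rx, ry, rz, grip], ...]. A call has 1 to 5 rows; each row is the pose to reach, as a shift and turn from the pose commanded when the call began, along the tool's axes at that moment; what a row does not reach only later rows make up. A row lasts 1/12 s, in which the tool goes at most 41.7 mm and 7.16 degrees, less where a joint would pass 70% of its speed; a pose out of reach is approached as far as the arm can. A call with a gripper value outside its range is refused whole. The fingers move at their own pace and stop on an object; "newtons" is the grip in N (left out, the last holds). Time passes only in rows, so rows that repeat a pose let the fingers close. It gives the time, the measured TCP pose, the force and the opening at its end, in the units of the state.
- robot.get_obs(): the state, without advancing time (a new reading comes with each control period).
- robot.camera(name): name is "scene" or "top"; returns the picture (480x640x3 uint8, red, green, blue); there is no depth.
- robot.camera_params(name): a dict with "mtx" (3x3 intrinsics, pixels), "origin" and "rotation" of the camera in the world. Camera axes: x right, y down, z forward; pixel columns grow to the right and rows downward; lengths in m; the calibration is good to about 2 mm. A picture is of the moment at which its call begins. camera_params takes no time and is no camera call.
- robot.hand_in(): hands the job in, once; it reports no verdict.
The state is a dict: "time": time; "q": joint angles; "joint_velocities": joint speeds; "joint_torque": joint torques, N m; "position": TCP position; "tool_rot": TCP orientation; "ft_force": force on the tool from outside, world axes, zero at the start; "moment": the same for the moment, N m; "grip_width": finger opening in m.
Only numpy, scipy, OpenCV 4.12 (cv2) and the standard library are available. Lean on these libraries where they do the work, as an engineer would, in place of code of your own. Each camera call takes 0.05 s, during which the arm holds its last target. There are 200 camera calls.

## Working session

There is one attempt and no reset: what is moved stays moved. The work goes in short steps, Python scripts to look and compute and a tool call to move; the robot and the scene stay as the last step left them, time stands still between calls to the robot, and variables do not carry over. Pictures are saved under pics/ and viewed, about 8 in all and at most 12, crops included, and the job is handed in when it is done.

Besides the shell and the picture viewer there is one more tool, called after "Call:" as name(argument=value, ...), one argument or row to a line, values as JSON. apply_moves: Moves the arm, as the interface text tells. Its arguments: {"type":"object","properties":{"series":{"type":"array"},"newtons":{"type":"number"}},"required":["series"]}

```bash
mkdir -p pics; ls; python3 - <<'E'
from rig import robot
import cv2
for n in("scene","top"):
    cv2.imwrite(f"pics/{n}0.png",robot.camera(n)[:,:,::-1]); print(robot.camera_params(n))
o=robot.get_obs();print(o)
E
```

```text
pics
{'mtx': array([[514.36315442,   0.        , 316.33642716],
       [  0.        , 514.36315442, 241.55412153],
       [  0.        ,   0.        ,   1.        ]]), 'origin': array([1.10767373, 0.56743811, 1.00283974]), 'rotation': array([ 0.35652703,  0.8643293 , -0.33013119, -0.12975645])}
{'mtx': array([[460.58948098,   0.        , 323.51145025],
       [  0.        , 460.58948098, 238.72561759],
       [  0.        ,   0.        ,   1.        ]]), 'origin': array([3.63450957e-01, 2.92138050e-04, 1.02908787e+00]), 'rotation': array([ 0.71074059, -0.69633836,  0.07109536, -0.07004389])}
{'time': 0.1, 'q': array([ 9.95499372e-01,  5.28348907e-01,  1.43376904e+00, -2.09316779e-05,
        1.18137796e+00, -1.78495380e-01]), 'joint_velocities': array([ 0.001533  , -0.00178795, -0.00184471,  0.00094037, -0.00030857,
        0.00070291]), 'joint_torque': array([-4.45944970e-04, -4.40984452e+01, -1.77150124e+01,  6.34547300e-02,
        5.33929642e-02, -2.88906188e-05]), 'position': array([0.24115148, 0.57588065, 0.21288605]), 'tool_rot': array([ 1.97097749e-01,  9.80383380e-01, -8.88399005e-04, -3.41235400e-04]), 'ft_force': array([-0.49081387, -0.19571146,  0.30219977]), 'moment': array([ 0.00785761, -0.08166506,  0.02382255]), 'grip_width': 0.08686794163412116}
```

View pics/scene0.png

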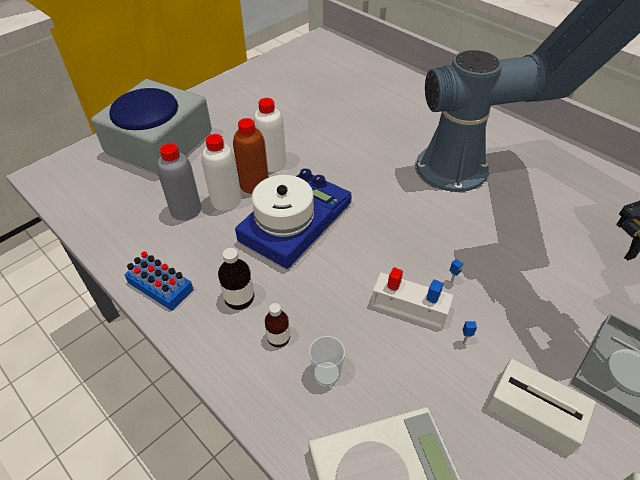

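View pics/top0.png

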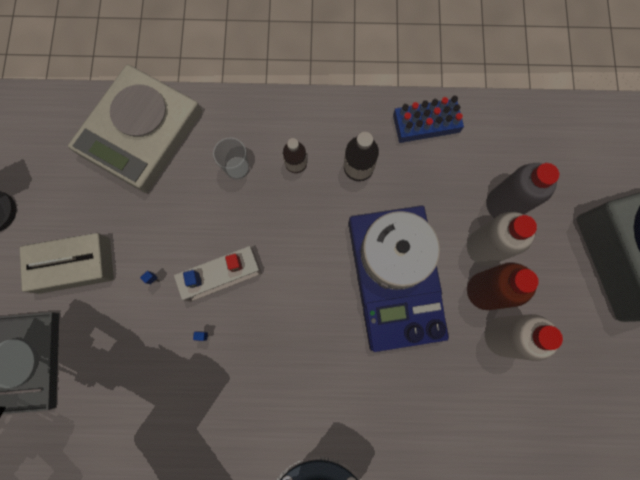

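The scene view shows the red head at (396,278), with blue heads at (435,291) in the rack and (456,267), (470,328) loose. It also shows the hood at (283,205) with its slot at (283,207). In the top view the red head is at (233,262), the spare at (191,279), and the hood knob at (403,247) with the slot at about (387,234).

Things that could be taken for the probe: the red bottle caps at top (545,175), (524,227), (525,281), (547,337); the red vial caps at (428,112); the blue spare at (191,279); and the loose small blue ones at (149,277) and (200,336). I choose the red head in the rack at (233,262) and will check it in a close crop.

```bash
python3 - <<'E'
import cv2,numpy as np
t=cv2.imread("pics/top0.png")
a=cv2.resize(t[235:310,165:270],None,fx=7,fy=7,interpolation=cv2.INTER_CUBIC)[:,:735]
b=cv2.resize(t[200:300,350:450],None,fx=6,fy=6,interpolation=cv2.INTER_CUBIC)
cv2.imwrite("pics/ca.png",a);cv2.imwrite("pics/cb.png",b)
E
```

```text
(no output)
```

View pics/ca.png

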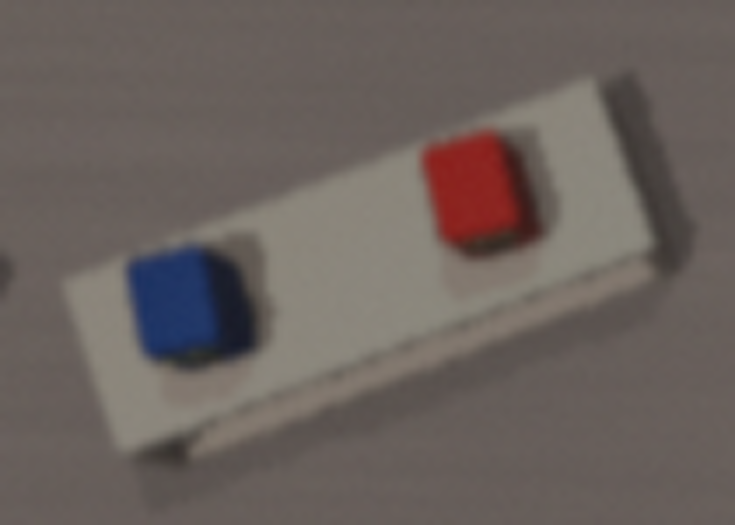

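View pics/cb.png

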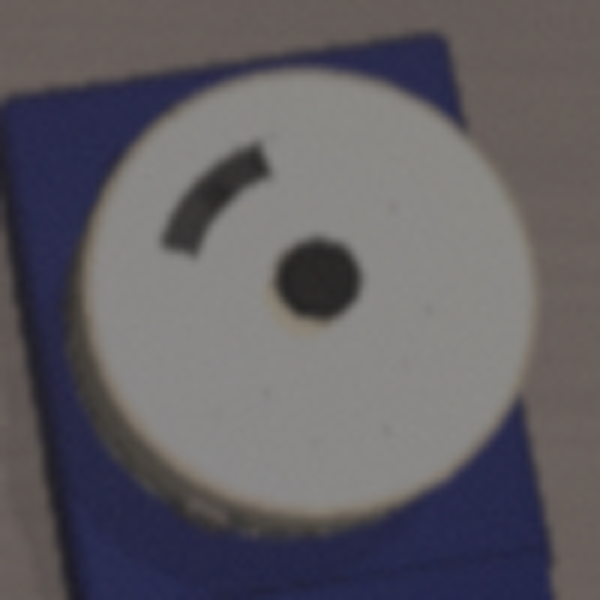

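```bash
cat > h.py <<'E'
import numpy as np,cv2
from rig import robot
from scipy.spatial.transform import Rotation as R
from scipy.optimize import least_squares
def cam(n):
    p=robot.camera_params(n); return p["mtx"],p["origin"],R.from_quat(p["rotation"]).as_matrix()
def toplane(n,uv,z):
    K,o,M=cam(n); uv=np.atleast_2d(uv).astype(float)
    d=(M@np.linalg.solve(K,np.c_[uv,np.ones(len(uv))].T)).T
    return (o+d*((z-o[2])/d[:,2])[:,None])[:,:2]
def proj(n,P):
    K,o,M=cam(n); c=(np.atleast_2d(P)-o)@M; q=c@K.T; return q[:,:2]/q[:,2:]
def hullmask(n,P):
    m=np.zeros((480*4,640*4),np.uint8)
    cv2.fillConvexPoly(m,cv2.convexHull(np.round((proj(n,P)+.5)*4).astype(np.int32)),1); return m
def cen(m):
    ys,xs=np.nonzero(m); return np.array([xs.mean(),ys.mean()])
def segment(im,col,roi):
    b,g,r=[im[...,i].astype(int) for i in range(3)]
    s=(r>1.8*g)&(r>1.8*b)&(r>60) if col=="red" else (b>1.7*r)&(b>1.4*g)&(b>50)
    m=np.zeros(s.shape,np.uint8); x0,y0,x1,y1=roi; m[y0:y1,x0:x1]=s[y0:y1,x0:x1]; return m
def box(x,y,yaw,z0,z1,a=.015,b=.012):
    c,s=np.cos(yaw),np.sin(yaw)
    return np.array([[x+c*i*a-s*j*b,y+s*i*a+c*j*b,z] for i in(-1,1) for j in(-1,1) for z in(z0,z1)])
E
python3 - <<'E'
from h import *
S=cv2.imread("pics/scene0.png");T=cv2.imread("pics/top0.png")
c=lambda p,f,o:(np.array(p)+.5)/f-.5+np.array(o)
rk=toplane("top",c([(65,282),(595,80),(655,245),(120,450)],7,(165,235)),.062)
print("rack",rk,np.linalg.norm(np.diff(rk,axis=0),axis=1),rk.mean(0))
d=rk[0]-rk[1]+rk[3]-rk[2]; ry=np.arctan2(d[1],d[0]); yaw=ry-np.pi/2; print("rack yaw",yaw)
hd=toplane("top",c([(425,150),(490,130),(520,230),(455,245)],7,(165,235)),.112)
print("head",hd.mean(0),np.linalg.norm(np.diff(hd,axis=0),axis=1))
e=hd[1]-hd[2]; print("head long dir",np.arctan2(e[1],e[0])); e=hd[0]-hd[3]; print(np.arctan2(e[1],e[0]))
for col,rt,rs in(("red",(215,245,250,280),(380,260,410,295)),("blue",(180,265,206,292),(422,276,448,306))):
    mt,ms=segment(T,col,rt),segment(S,col,rs); ct,cs=cen(mt),cen(ms); at=mt.sum(),ms.sum()
    hy=yaw
    # each camera separately and jointly
    def res(p,which=("top","scene")):
        r=[]
        for n,cc in(("top",ct),("scene",cs)):
            if n in which:
                r.append(proj(n,box(p[0],p[1],hy,.068,.112)).mean(0)*0+ (cen(hullmask(n,box(p[0],p[1],hy,.068,.112)))+.5)/4-.5-cc)
        return np.concatenate(r)
    for w in(("top",),("scene",),("top","scene")):
        s=least_squares(res,hd.mean(0) if col=="red" else toplane("top",ct,.09)[0],args=(w,),diff_step=.01); print(col,w,s.x,np.round(s.fun,2))
    best=[]
    for y in np.arange(-1.6,1.6,.1):
        sc=sum(np.abs(cv2.resize(hullmask(n,box(*s.x,y,.068,.112)).astype(np.float32),(640,480),interpolation=cv2.INTER_AREA)-m).sum() for n,m in(("top",mt),("scene",ms)))
        best.append((round(sc,1),round(y,2)))
    print("yaw",sorted(best)[:4])
hc=toplane("top",c([(310,289)],6,(350,200)),.144)[0]
rad=toplane("top",c([(83,289),(537,289),(310,65),(310,513)],6,(350,200)),.144)-hc
print("hood",hc,np.linalg.norm(rad,axis=1))
sl=toplane("top",c([(264,160),(181,246),(213,193)],6,(350,200)),.144)-hc
print("slot",np.linalg.norm(sl,axis=1),np.arctan2(sl[:,1],sl[:,0]))
kn=toplane("top",c([(318,279)],6,(350,200)),.165); print("knob",kn)
E
```

```text
rack [[0.47522283 0.31444432]
 [0.54030275 0.15829597]
 [0.49007533 0.13756987]
 [0.42538009 0.29383582]] [0.16916768 0.05433567 0.16912871] [0.48274525 0.22603649]
rack yaw 0.3937066307278936
head [0.49874087 0.18363387] [0.01937533 0.03061158 0.01893175]
head long dir 0.3425362134964498
0.3603587082215736
red ('top',) [0.50173498 0.18638519] [-0.02  0.03]
red ('scene',) [0.50103579 0.18525067] [-0.01 -0.02]
red ('top', 'scene') [0.50146392 0.18590537] [0.2  0.18 0.05 0.33]
yaw [(np.float32(119.2), np.float64(0.4)), (np.float32(120.4), np.float64(0.5)), (np.float32(132.5), np.float64(0.6)), (np.float32(134.0), np.float64(0.3))]
blue ('top',) [0.46625863 0.27174329] [-0.04  0.03]
blue ('scene',) [0.46633919 0.26798435] [0.03 0.  ]
blue ('top', 'scene') [0.46649289 0.26988449] [ 0.85 -0.02  0.6   0.53]
yaw [(np.float32(204.6), np.float64(0.4)), (np.float32(204.9), np.float64(0.3)), (np.float32(214.6), np.float64(0.5)), (np.float32(214.8), np.float64(0.2))]
hood [ 0.52798524 -0.15144915] [0.07395443 0.07399784 0.07541987 0.07299068]
slot [0.04521427 0.04405383 0.0443674 ] [0.32765736 1.26156021 0.78609144]
knob [[ 0.52736967 -0.15043881]]
```

The red head fits at (0.501, 0.186) with yaw 0.39. The rack measures 169 × 54 mm and the hood radius 74 mm, at (0.528, -0.151). The slot radius is 45 mm and its middle lies at 0.79 rad. All of these agree with the given sizes.

```bash
cat > go.py <<'E'
# usage: go.py x y z yaw_deg_of_tool_y -> shift (cm) and turn (deg) in tool axes
import sys,numpy as np
from rig import robot
from scipy.spatial.transform import Rotation as R
x,y,z,a=map(float,sys.argv[1:5]); o=robot.get_obs(); M=R.from_quat(o["tool_rot"])
a=np.radians(a); Y=np.array([np.cos(a),np.sin(a),0]); Z=np.array([0,0,-1.]); G=R.from_matrix(np.c_[np.cross(Y,Z),Y,Z])
print("t",o["time"],"shift",np.round(M.inv().apply(np.array([x,y,z])-o["position"])*100,2),"turn",np.round((M.inv()*G).as_rotvec(degrees=True),2),"F",np.round(o["ft_force"],1),"w",round(o["grip_width"],4))
E
python3 go.py .501 .1855 .213 112.6
```

```text
t 0.1 shift [-3.905e+01 -2.596e+01  2.000e-02] turn [ -0.09  -0.06 -45.33] F [-0.5 -0.2  0.3] w 0.0869
```

Call:
apply_moves(
  series=[
    [-39,-25.9,0,0,0,-45.3,1],
    [-39,-25.9,0,0,0,-45.3,1],
    [-39,-25.9,0,0,0,-45.3,1],
    [-39,-25.9,0,0,0,-45.3,1],
    [-39,-25.9,0,0,0,-45.3,1],
  ],
)

```text
time: 0.52
position: [0.3503, 0.4127, 0.2134]
tool_rot: [-0.097, 0.995, -0.0, -0.0]
ft_force: [0.7, -0.6, 0.3]
grip_width: 0.0869
```

```bash
python3 go.py .501 .1855 .213 112.6
```

```text
t 0.5167 shift [-10.41 -25.2    0.04] turn [ -0.03  -0.04 -11.49] F [ 0.7 -0.6  0.3] w 0.0869
```

Call:
apply_moves(
  series=[
    [-9.8,-23.5,0,0,0,-9.5,1],
    [-9.8,-23.5,0,0,0,-9.5,1],
    [-9.8,-23.5,0,0,0,-9.5,1],
    [-9.8,-23.5,0,0,0,-9.5,1],
    [-9.8,-23.5,0,0,0,-9.5,1],
  ],
)

```text
time: 0.93
position: [0.4627, 0.2422, 0.2135]
tool_rot: [-0.176, 0.984, 0.0, -0.0]
ft_force: [0.2, 0.3, -0.3]
grip_width: 0.0868
```

```bash
python3 go.py .501 .1855 .213 112.6
```

```text
t 0.9333 shift [-1.63 -6.64  0.05] turn [ 0.01 -0.04 -2.35] F [ 0.2  0.3 -0.3] w 0.0868
```

Call:
apply_moves(
  series=[
    [-1.2,-5.5,0,0,0,-1,1],
    [-1.2,-5.5,0,0,0,-1,1],
    [-1.2,-5.5,0,0,0,-1,1],
    [-1.2,-5.5,0,0,0,-1,1],
    [-1.2,-5.5,0,0,0,-1,1],
  ],
)

```text
time: 1.35
position: [0.4915, 0.1972, 0.2134]
tool_rot: [-0.184, 0.983, 0.0, -0.001]
ft_force: [0.1, -0.5, -0.2]
grip_width: 0.087
```

```bash
python3 go.py .501 .1855 .096 112.6
```

```text
t 1.35 shift [-0.48 -1.45 11.74] turn [ 0.06 -0.09 -1.35] F [ 0.1 -0.5 -0.2] w 0.087
```

Call:
apply_moves(
  series=[
    [-0.5,-1.4,3,0,0,-1.3,1],
    [-0.5,-1.4,7,0,0,-1.3,1],
    [-0.5,-1.4,9,0,0,-1.3,1],
    [-0.5,-1.4,10,0,0,-1.3,1],
    [-0.5,-1.4,10,0,0,-1.3,1],
  ],
)

```text
time: 1.77
position: [0.4997, 0.1864, 0.1117]
tool_rot: [-0.197, 0.98, 0.0, -0.003]
ft_force: [-0.1, -0.0, -0.4]
grip_width: 0.0869
```

```bash
python3 go.py .501 .1855 .096 112.6; python3 - <<'E'
from h import *
S=robot.camera("scene")[:,:,::-1]
cv2.imwrite("pics/s1.png",cv2.resize(S[180:360,320:520],None,fx=3,fy=3,interpolation=cv2.INTER_CUBIC))
E
```

```text
t 1.7667 shift [-0.09 -0.14  1.56] turn [ 0.09 -0.31  0.07] F [-0.1 -0.  -0.4] w 0.0869
```

View pics/s1.png

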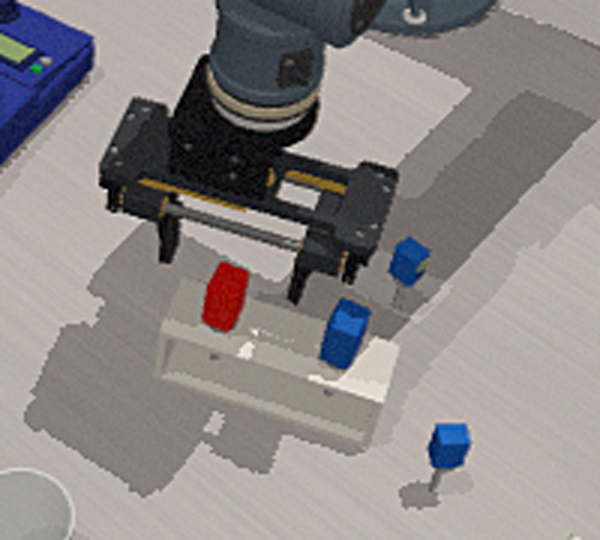

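The crop shows the jaws at (165,245) and (298,280), straddling the red head at (225,295). The spare at (345,333) is outside them. I lower and close.

Call:
apply_moves(
  series=[
    [-0.1,-0.1,1,0,0,0,1],
    [-0.1,-0.1,1.5,0,-0.3,0,1],
    [-0.1,-0.1,1.5,0,-0.3,0,1],
    [-0.1,-0.1,1.5,0,-0.3,0,0.4],
    [-0.1,-0.1,1.5,0,-0.3,0,0.3],
  ],
  newtons=20,
)

```text
time: 2.23
position: [0.504, 0.1849, 0.0993]
tool_rot: [-0.195, 0.981, 0.0, 0.003]
ft_force: [-0.5, 0.2, -0.5]
grip_width: 0.08
```

```bash
python3 go.py .501 .1855 .096 112.6
```

```text
t 2.2333 shift [0.25 0.17 0.33] turn [-0.02  0.36 -0.06] F [-0.5  0.2 -0.5] w 0.08
```

Call:
apply_moves(
  series=[
    [0,0,0,0,0,0,0.45],
    [0,0,0,0,0,0,0.45],
  ],
)

```text
time: 2.4
position: [0.5039, 0.1848, 0.0992]
tool_rot: [-0.195, 0.981, 0.0, 0.003]
ft_force: [0.3, -0.5, -0.2]
grip_width: 0.0682
```

```bash
python3 go.py .501 .1855 .096 112.6
```

```text
t 2.4 shift [0.25 0.18 0.32] turn [-0.01  0.35 -0.06] F [ 0.3 -0.5 -0.2] w 0.0682
```

Call:
apply_moves(
  series=[
    [0.25,0.15,0.3,0,0.35,0,0.45],
    [0.25,0.15,0.3,0,0.35,0,0.2],
    [0.25,0.15,0.3,0,0.35,0,0.2],
    [0.25,0.15,0.3,0,0.35,0,0.1],
    [0.25,0.15,0.3,0,0.35,0,0.1],
  ],
)

```text
time: 2.82
position: [0.5008, 0.1852, 0.0957]
tool_rot: [-0.195, 0.981, -0.0, -0.0]
ft_force: [-0.6, 1.0, -0.5]
grip_width: 0.0349
```

Call:
apply_moves(
  series=[
    [0,0,0,0,0,0,0.1],
    [0,0,0,0,0,0,0.1],
    [0,0,0,0,0,0,0.1],
    [0,0,0,0,0,0,0.1],
    [0,0,0,0,0,0,0.1],
  ],
)

```text
time: 3.23
position: [0.5008, 0.1853, 0.0958]
tool_rot: [-0.195, 0.981, -0.0, -0.0]
ft_force: [-0.1, 0.0, -0.5]
grip_width: 0.0239
```

```bash
python3 go.py .501 .1855 .096 112.6
```

```text
t 3.2333 shift [-0.02  0.01 -0.02] turn [-0.   -0.04 -0.06] F [-0.1  0.  -0.5] w 0.0239
```

Gripped: the width is 23.9 mm and the lateral force is nil. I lift straight up.

Call:
apply_moves(
  series=[
    [0,0,-2,0,0,0,0.1],
    [0,0,-5,0,0,0,0.1],
    [0,0,-9,0,0,0,0.1],
    [0,0,-13,0,0,0,0.1],
    [0,0,-17,0,0,0,0.1],
  ],
  newtons=35,
)

```text
time: 3.65
position: [0.4999, 0.1851, 0.267]
tool_rot: [-0.195, 0.981, -0.0, -0.001]
ft_force: [1.1, 0.7, -1.0]
grip_width: 0.0237
```

Call:
apply_moves(
  series=[
    [0,0,-2,0,0,0,0.1],
    [0,0,-2,0,0,0,0.1],
  ],
)

```text
time: 3.82
position: [0.504, 0.1859, 0.2913]
tool_rot: [-0.196, 0.981, -0.0, 0.005]
ft_force: [-0.7, -0.2, -0.7]
grip_width: 0.0236
```

```bash
python3 go.py .56 -.1195 .28 135
```

```text
t 3.8167 shift [  6.55 -30.35   1.16] turn [ -0.29   0.56 -22.44] F [-0.7 -0.2 -0.7] w 0.0236
```

Call:
apply_moves(
  series=[
    [6.5,-30.3,0.5,0,0.5,-22.4,0.1],
    [6.5,-30.3,0.5,0,0.5,-22.4,0.1],
    [6.5,-30.3,0.5,0,0.5,-22.4,0.1],
    [6.5,-30.3,0.5,0,0.5,-22.4,0.1],
    [6.5,-30.3,0.5,0,0.5,-22.4,0.1],
  ],
)

```text
time: 4.23
position: [0.5355, -0.0088, 0.2808]
tool_rot: [-0.384, 0.923, 0.0, -0.006]
ft_force: [-0.3, 0.4, -0.9]
grip_width: 0.0238
```

```bash
python3 go.py .56 -.1195 .28 135
```

```text
t 4.2333 shift [ 6.11 -9.55  0.1 ] turn [ 0.28 -0.64  0.11] F [-0.3  0.4 -0.9] w 0.0238
```

Call:
apply_moves(
  series=[
    [6,-9.5,0,0,0,0,0.1],
    [6,-9.5,0,0,0,0,0.1],
    [6,-9.5,0,0,0,0,0.1],
    [6,-9.5,0,0,0,0,0.1],
    [6,-9.5,0,0,0,0,0.1],
  ],
)

```text
time: 4.65
position: [0.5604, -0.1187, 0.2808]
tool_rot: [-0.381, 0.925, 0.001, -0.006]
ft_force: [-0.9, 0.7, -2.0]
grip_width: 0.0237
```

Call:
apply_moves(
  series=[
    [0,0,0,0,0,0,0.1],
    [0,0,0,0,0,0,0.1],
  ],
)

```text
time: 4.82
position: [0.5603, -0.1158, 0.282]
tool_rot: [-0.383, 0.924, 0.0, -0.006]
ft_force: [-0.4, 0.3, -0.8]
grip_width: 0.0234
```

```bash
python3 go.py .56 -.1195 .25 135; python3 - <<'E'
from h import *
S=robot.camera("scene")[:,:,::-1]
cv2.imwrite("pics/s2f.png",S)
cv2.imwrite("pics/s2.png",cv2.resize(S[110:260,220:380],None,fx=4,fy=4,interpolation=cv2.INTER_CUBIC))
o=robot.get_obs(); M=R.from_quat(o["tool_rot"])
print("tip pred px",proj("scene",o["position"]+M.apply([[0,0,.084],[0,0,.034]])), o["position"]+M.apply([0,0,.084]))
E
```

```text
t 4.8167 shift [ 0.25 -0.26  3.2 ] turn [ 0.27 -0.57  0.01] F [-0.4  0.3 -0.8] w 0.0234
tip pred px [[281.21744494 190.18247121]
 [279.71853346 173.72888192]] [ 0.55972347 -0.11596476  0.1983495 ]
```

View pics/s2.png

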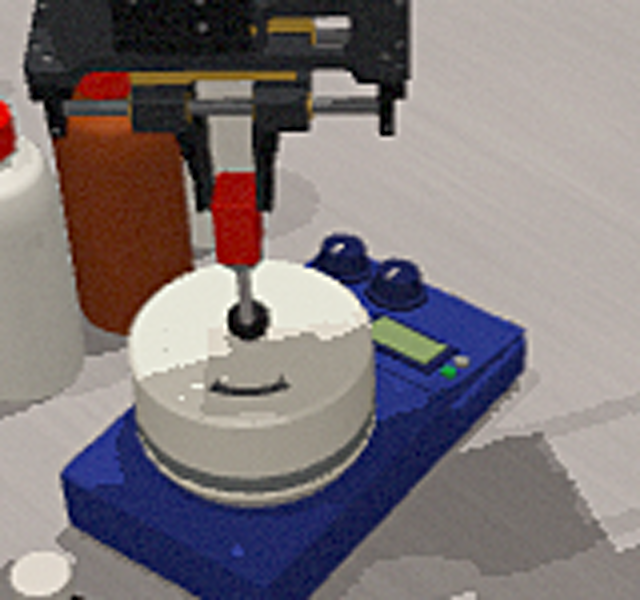

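The crop shows the red probe hanging upright. Its tip is near crop (244,322), i.e. pixel (281,190), as predicted. The slot is at crop (213..287, 385), so I compare that against the slot seen from above.

```bash
python3 - <<'E'
from h import *
hc=np.array([.5278,-.1511]); 
c=lambda p:(np.array(p)+.5)/4-.5+np.array([220,110])
# hood top outline in scene crop (left, right, back, front of top disc)
P=toplane("scene",c([(213,387),(287,383),(250,392),(250,384)]),.144); d=P-hc
print(P,np.linalg.norm(d,axis=1),np.arctan2(d[:,1],d[:,0]))
# top-image: dark slot blob and hood ellipse, subpixel
T=cv2.imread("pics/top0.png"); g=cv2.cvtColor(T,cv2.COLOR_BGR2GRAY)
m=((g<100)).astype(np.uint8); n,l,st,ce=cv2.connectedComponentsWithStats(m[222:246,372:398])
for i in range(1,n): print(st[i],ce[i]+[372,222],toplane("top",ce[i]+[372,222],.144))
sub=cv2.resize(g[222:246,372:398],None,fx=1,fy=1); print(sub)
b=(T.max(2).astype(int)-0); w=((T[...,2]>105)&(T[...,2].astype(int)-T[...,0]>-12)).astype(np.uint8)
E
```

```text
[[ 0.5745158  -0.13422625]
 [ 0.54120367 -0.10544815]
 [ 0.56183569 -0.11545198]
 [ 0.55730173 -0.1204764 ]] [0.04966981 0.04757888 0.04928701 0.04252243] [0.34661762 1.28521566 0.80853177 0.80405482]
[0 0 2 3 5] [372.4 222.8] [[ 0.57691249 -0.09511136]]
[  5   2  18  19 144] [385.08333333 232.50694444] [[ 0.55781157 -0.12004511]]
[24 20  2  4  7] [396.57142857 243.71428571] [[ 0.53582762 -0.14239484]]
[[ 52  74 100 120 129 136 136 137 136 136 138 137 137 136 137 135 136 136
  137 135 132 132 132 130 133 137]
 [ 71  97 119 129 135 136 136 136 137 136 136 137 137 137 137 136 134 132
  131 125 113 116 129 132 135 136]
 [ 96 117 130 135 136 135 137 137 137 137 136 137 136 137 136 135 127 115
  107  94  82  96 127 134 136 137]
 [112 127 135 136 136 136 137 136 136 135 135 137 137 136 131 124 106  86
   74  63  56  80 120 135 137 136]
 [123 134 136 137 136 136 136 137 137 136 136 136 134 127 111  95  75  60
   54  50  46  63 102 131 137 137]
 [132 136 136 136 137 136 136 136 137 137 136 134 125 105  81  64  54  52
   49  47  44  51  86 123 136 136]
 [135 138 137 138 136 136 136 136 137 13
[... 1222 characters left out ...]
36 137 136
  136 137 136 136 136 137 136 136]
 [136 137 137 134 117  84  63  60  56  56  60  89 126 136 137 137 136 137
  136 136 137 137 136 137 136 131]
 [137 136 136 135 125 106  91  82  77  69  73 106 131 136 137 136 136 137
  136 136 136 137 137 136 129 114]
 [137 136 136 136 134 128 122 118 113 101  96 122 135 136 136 136 136 137
  136 137 137 136 137 132 114  85]
 [136 136 136 137 136 135 134 135 132 128 123 132 137 137 136 137 137 137
  136 137 136 138 136 125  95  62]
 [137 137 136 137 137 136 136 136 136 136 135 137 136 137 136 136 136 137
  137 137 137 136 133 116  77  47]
 [136 136 136 137 136 136 137 136 137 137 137 136 137 136 137 136 137 137
  137 137 136 136 133 113  69  40]]
```

```bash
python3 go.py .5476 -.1103 .24 135; python3 -c "
from h import *
p=toplane('top',[(385.8,231.5)],.114)[0]-[.528,-.1508];print(np.hypot(*p),np.arctan2(p[1],p[0]))"
```

```text
t 4.8667 shift [0.5  1.27 4.24] turn [ 0.22 -0.56  0.04] F [-0.2  0.4 -1.9] w 0.0236
0.04603858508010781 0.5793197183510544
```

Call:
apply_moves(
  series=[
    [0.5,1.3,0,0.2,-0.6,0,0.1],
    [0.5,1.3,2,0.2,-0.6,0,0.1],
    [0.5,1.3,4,0.2,-0.6,0,0.1],
    [0.5,1.3,4.2,0.2,-0.6,0,0.1],
    [0.5,1.3,4.2,0.2,-0.6,0,0.1],
  ],
)

```text
time: 5.28
position: [0.5471, -0.1102, 0.2401]
tool_rot: [-0.383, 0.924, 0.001, -0.0]
ft_force: [0.0, -0.8, -0.7]
grip_width: 0.0236
```

Call:
apply_moves(
  series=[
    [0,0,0,0,0,0,0.1],
    [0,0,0,0,0,0,0.1],
  ],
)

```text
time: 5.45
position: [0.5492, -0.1117, 0.2423]
tool_rot: [-0.383, 0.924, -0.001, 0.002]
ft_force: [0.5, -0.1, -0.7]
grip_width: 0.0237
```

```bash
python3 go.py .5476 -.1103 .215 135; python3 - <<'E'
from h import *
for n,r in(("scene",(110,260,220,380)),("top",(180,300,340,460))):
    S=robot.camera(n)[:,:,::-1]
    cv2.imwrite(f"pics/{n}3.png",cv2.resize(S[r[0]:r[1],r[2]:r[3]],None,fx=4,fy=4,interpolation=cv2.INTER_CUBIC))
E
```

```text
t 5.45 shift [0.02 0.22 2.73] turn [-0.22  0.12 -0.01] F [ 0.5 -0.1 -0.7] w 0.0237
```

View pics/scene3.png

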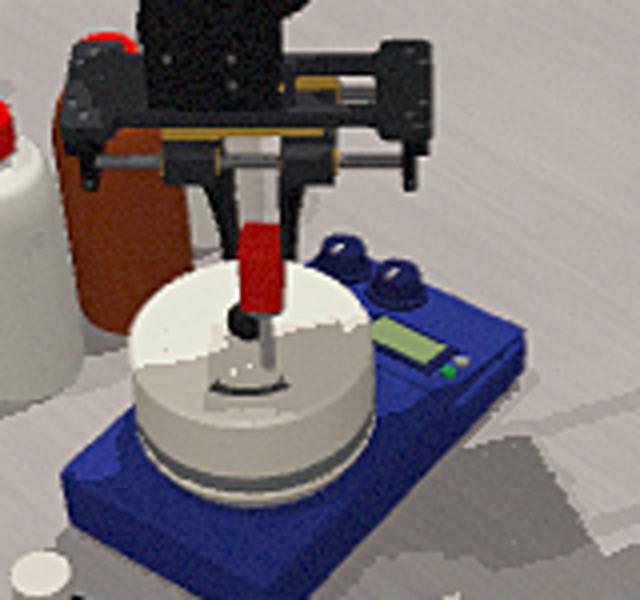

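The stem tip is at crop (268,368), about 14 mm above the right part of the slot (crop (213..287, 385)). I go down in small steps while watching the force.

Call:
apply_moves(
  series=[
    [0,0.2,0.3,-0.2,0.1,0,0.1],
    [0,0.2,0.6,-0.2,0.1,0,0.1],
    [0,0.2,0.9,-0.2,0.1,0,0.1],
    [0,0.2,0.9,-0.2,0.1,0,0.1],
    [0,0.2,0.9,-0.2,0.1,0,0.1],
  ],
)

```text
time: 5.97
position: [0.5466, -0.1104, 0.2317]
tool_rot: [-0.382, 0.924, 0.001, -0.001]
ft_force: [1.1, -0.4, -1.4]
grip_width: 0.0235
```

```bash
python3 go.py .5476 -.1103 .215 135
```

```text
t 5.9667 shift [-0.08 -0.07  1.67] turn [ 0.16 -0.05 -0.06] F [ 1.1 -0.4 -1.4] w 0.0235
```

Call:
apply_moves(
  series=[
    [-0.1,-0.1,0.2,0,0,0,0.1],
    [-0.1,-0.1,0.4,0,0,0,0.1],
    [-0.1,-0.1,0.6,0,0,0,0.1],
    [-0.1,-0.1,0.6,0,0,0,0.1],
  ],
)

```text
time: 6.3
position: [0.5479, -0.1103, 0.2255]
tool_rot: [-0.382, 0.924, 0.001, -0.001]
ft_force: [-0.6, 1.0, -1.0]
grip_width: 0.0238
```

```bash
python3 go.py .5476 -.1103 .215 135
```

```text
t 6.3 shift [0.03 0.02 1.05] turn [ 0.17 -0.06 -0.06] F [-0.6  1.  -1. ] w 0.0238
```

Call:
apply_moves(
  series=[
    [0,0,0.3,0.1,0,0,0.1],
    [0,0,0.6,0.1,0,0,0.1],
    [0,0,0.9,0.1,0,0,0.1],
    [0,0,0.9,0.1,0,0,0.1],
  ],
)

```text
time: 6.63
position: [0.5477, -0.1101, 0.2163]
tool_rot: [-0.382, 0.924, 0.001, -0.001]
ft_force: [0.4, -0.2, -1.5]
grip_width: 0.0237
```

```bash
python3 go.py .5476 -.1103 .200 135
```

```text
t 6.6333 shift [ 0.01 -0.01  1.63] turn [ 0.1  -0.07 -0.06] F [ 0.4 -0.2 -1.5] w 0.0237
```

Call:
apply_moves(
  series=[
    [0,0,0.4,0,0,0,0.1],
    [0,0,0.8,0,0,0,0.1],
    [0,0,1.2,0,0,0,0.1],
    [0,0,1.5,0,0,0,0.1],
    [0,0,1.5,0,0,0,0.1],
  ],
)

```text
time: 7.05
position: [0.5476, -0.1102, 0.2011]
tool_rot: [-0.382, 0.924, 0.001, -0.001]
ft_force: [0.6, -0.9, -0.4]
grip_width: 0.0235
```

Call:
apply_moves(
  series=[
    [0,0,0.1,0,0,0,0.1],
    [0,0,0.2,0,0,0,0.1],
    [0,0,0.2,0,0,0,0.1],
  ],
)

```text
time: 7.3
position: [0.5482, -0.1104, 0.2]
tool_rot: [-0.382, 0.924, 0.0, -0.0]
ft_force: [0.7, 0.8, -0.5]
grip_width: 0.0236
```

Call:
apply_moves(
  series=[
    [0,0,0.1,0,0,0,0.1],
    [0,0,0.2,0,0,0,0.1],
    [0,0,0.2,0,0,0,0.1],
  ],
)

```text
time: 7.55
position: [0.5481, -0.1103, 0.1979]
tool_rot: [-0.382, 0.924, 0.0, -0.0]
ft_force: [-0.5, -0.2, -1.7]
grip_width: 0.0236
```

Call:
apply_moves(
  series=[
    [0,0,0.1,0,0,0,0.1],
    [0,0,0.2,0,0,0,0.1],
    [0,0,0.2,0,0,0,0.1],
  ],
)

```text
time: 7.8
position: [0.5484, -0.1104, 0.1963]
tool_rot: [-0.382, 0.924, -0.0, -0.0]
ft_force: [0.3, 0.5, 1.7]
grip_width: 0.0235
```

```bash
python3 go.py .5476 -.1103 .195 135
```

```text
t 7.8 shift [0.04 0.06 0.13] turn [-0.01 -0.02 -0.06] F [0.3 0.5 1.7] w 0.0235
```

Contact is at TCP z of about 0.198, and the stem is now pressing at about 2.7 N. I sweep along the arc in steps of about 2 mm at this light pressure, watching for fz to fall.

Call:
apply_moves(
  series=[
    [-0.04,-0.13,0,0,0,0,0.1],
    [-0.07,-0.25,0,0,0,0,0.1],
    [-0.07,-0.25,0,0,0,0,0.1],
  ],
)

```text
time: 8.05
position: [0.5502, -0.1115, 0.1961]
tool_rot: [-0.382, 0.924, 0.0, -0.001]
ft_force: [-0.4, 0.7, 1.9]
grip_width: 0.0237
```

Call:
apply_moves(
  series=[
    [-0.03,-0.11,0,0,0,0,0.1],
    [-0.05,-0.22,0,0,0,0,0.1],
    [-0.05,-0.22,0,0,0,0,0.1],
  ],
)

```text
time: 8.3
position: [0.5526, -0.113, 0.1961]
tool_rot: [-0.382, 0.924, -0.0, -0.0]
ft_force: [-0.8, 0.1, 1.8]
grip_width: 0.024
```

```bash
cat > arc.py <<'E'
# where the tip is in the slot; turns through noise by averaging a few readings
from h import *
F=[];P=[]
for i in range(4):
    o=robot.get_obs(); F.append(o["ft_force"]); P.append(o["position"]+R.from_quat(o["tool_rot"]).apply([0,0,.084])); robot.camera("top")
p=np.mean(P,0); d=p[:2]-[.528,-.1508]; ph=np.arctan2(d[1],d[0])-.795
print("t",round(o["time"],2),"F",np.round(np.mean(F,0),1),"r mm",round(np.hypot(*d)*1e3,1),"phi",round(ph,3),"TCPz",round(o["position"][2],4),
 "tilt",np.round(R.from_quat(o["tool_rot"]).apply([0,0,1])[:2],4))
E
python3 arc.py
```

```text
t 8.45 F [-0.9  0.4  1.2] r mm 45.1 phi 0.2 TCPz 0.1961 tilt [-0.0002 -0.0004]
```

Call:
apply_moves(
  series=[
    [-0.02,-0.11,0,0,0,0,0.1],
    [-0.04,-0.22,0,0,0,0,0.1],
    [-0.04,-0.22,0,0,0,0,0.1],
  ],
)

```text
time: 8.75
position: [0.5544, -0.1143, 0.196]
tool_rot: [-0.382, 0.924, -0.0, -0.0]
ft_force: [-1.1, 0.4, 1.9]
grip_width: 0.0237
```

Call:
apply_moves(
  series=[
    [-0.01,-0.11,0,0,0,0,0.1],
    [-0.03,-0.22,0,0,0,0,0.1],
    [-0.03,-0.22,0,0,0,0,0.1],
  ],
)

```text
time: 9.0
position: [0.5563, -0.1157, 0.1961]
tool_rot: [-0.382, 0.924, -0.0, -0.0]
ft_force: [-1.9, 0.2, 1.6]
grip_width: 0.0234
```

```bash
python3 arc.py
```

```text
t 9.15 F [-1.1  0.8  1.7] r mm 45.1 phi 0.098 TCPz 0.1962 tilt [ 0.0001 -0.0005]
```

Call:
apply_moves(
  series=[
    [-0.01,-0.11,0,0,0,0,0.1],
    [-0.02,-0.22,0,0,0,0,0.1],
    [-0.02,-0.22,0,0,0,0,0.1],
  ],
)

```text
time: 9.45
position: [0.5578, -0.117, 0.196]
tool_rot: [-0.382, 0.924, -0.0, -0.0]
ft_force: [-0.1, -0.3, 1.2]
grip_width: 0.0235
```

Call:
apply_moves(
  series=[
    [0,-0.11,0,0,0,0,0.1],
    [0,-0.22,0,0,0,0,0.1],
    [0,-0.22,0,0,0,0,0.1],
  ],
)

```text
time: 9.7
position: [0.5594, -0.1186, 0.196]
tool_rot: [-0.382, 0.924, -0.0, -0.0]
ft_force: [-1.5, 0.8, 1.4]
grip_width: 0.0236
```

```bash
python3 arc.py
```

```text
t 9.85 F [-1.2  0.9  1.5] r mm 45.0 phi 0.003 TCPz 0.1961 tilt [-0.0001 -0.0005]
```

Call:
apply_moves(
  series=[
    [0,-0.11,0,0,0,0,0.1],
    [0.01,-0.22,0,0,0,0,0.1],
    [0.01,-0.22,0,0,0,0,0.1],
  ],
)

```text
time: 10.15
position: [0.5609, -0.1202, 0.196]
tool_rot: [-0.382, 0.924, -0.0, -0.0]
ft_force: [-1.8, 1.3, 1.9]
grip_width: 0.024
```

Call:
apply_moves(
  series=[
    [0.01,-0.11,0,0,0,0,0.1],
    [0.02,-0.22,0,0,0,0,0.1],
    [0.02,-0.22,0,0,0,0,0.1],
  ],
)

```text
time: 10.4
position: [0.5624, -0.122, 0.1961]
tool_rot: [-0.382, 0.924, -0.0, -0.0]
ft_force: [-0.1, 0.9, 1.5]
grip_width: 0.0233
```

```bash
python3 arc.py
```

```text
t 10.55 F [-0.7  0.4  1.7] r mm 44.9 phi -0.098 TCPz 0.1961 tilt [ 0.     -0.0005]
```

Call:
apply_moves(
  series=[
    [0.01,-0.11,0,0,0,0,0.1],
    [0.02,-0.2,0,0,0,0,0.1],
    [0.02,-0.2,0,0,0,0,0.1],
  ],
)

```text
time: 10.85
position: [0.5641, -0.1239, 0.1962]
tool_rot: [-0.382, 0.924, -0.001, 0.0]
ft_force: [0.2, -0.5, -0.4]
grip_width: 0.0238
```

```bash
python3 arc.py
```

```text
t 11.0 F [ 0.2 -0.4 -0.9] r mm 44.9 phi -0.156 TCPz 0.1959 tilt [ 0.0004 -0.0012]
```

fz has dropped to the free-hanging value at phi -0.156, so the tip has dropped into the well's mouth. I move on 1 mm, then lower gently while reading the side forces.

Call:
apply_moves(
  series=[
    [0.01,-0.05,0,0,0,0,0.1],
    [0.02,-0.1,0,0,0,0,0.1],
    [0.02,-0.1,0,0,0,0,0.1],
  ],
)

```text
time: 11.3
position: [0.564, -0.1243, 0.1959]
tool_rot: [-0.382, 0.924, 0.0, -0.0]
ft_force: [0.9, -0.5, -0.4]
grip_width: 0.0238
```

```bash
python3 arc.py
```

```text
t 11.45 F [ 0.3  0.2 -0.2] r mm 44.6 phi -0.158 TCPz 0.196 tilt [-0.0007 -0.0002]
```

Call:
apply_moves(
  series=[
    [0.0,-0.05,0,0,0,0,0.1],
    [0.0,-0.1,0,0,0,0,0.1],
    [0.0,-0.1,0,0,0,0,0.1],
  ],
)

```text
time: 11.75
position: [0.5645, -0.1248, 0.1959]
tool_rot: [-0.382, 0.924, 0.0, -0.0]
ft_force: [-0.8, -0.8, -1.5]
grip_width: 0.0236
```

```bash
python3 arc.py
```

```text
t 11.9 F [-0.6  0.  -1.4] r mm 44.8 phi -0.175 TCPz 0.1959 tilt [-0.001 -0.   ]
```

Still free. I lower 3 mm in 1 mm rows.

Call:
apply_moves(
  series=[
    [0,0,0.1,0,0,0,0.1],
    [0,0,0.2,0,0,0,0.1],
    [0,0,0.2,0,0,0,0.1],
  ],
)

```text
time: 12.2
position: [0.5647, -0.1249, 0.1939]
tool_rot: [-0.382, 0.924, -0.0, -0.0]
ft_force: [-0.1, -0.2, -1.3]
grip_width: 0.0237
```

```bash
python3 arc.py
```

```text
t 12.35 F [-0.4 -0.2 -1.6] r mm 44.8 phi -0.181 TCPz 0.194 tilt [-0.0006 -0.0003]
```

Call:
apply_moves(
  series=[
    [0,0,0.1,0,0,0,0.1],
    [0,0,0.2,0,0,0,0.1],
    [0,0,0.3,0,0,0,0.1],
    [0,0,0.3,0,0,0,0.1],
  ],
)

```text
time: 12.73
position: [0.5647, -0.1249, 0.1908]
tool_rot: [-0.382, 0.924, 0.0, -0.0]
ft_force: [0.8, 0.0, -2.3]
grip_width: 0.0237
```

```bash
python3 arc.py
```

```text
t 12.88 F [ 0.4 -0.3 -1.5] r mm 44.8 phi -0.18 TCPz 0.191 tilt [-0.0006 -0.0003]
```

Call:
apply_moves(
  series=[
    [0,0,0.2,0,0,0,0.1],
    [0,0,0.4,0,0,0,0.1],
    [0,0,0.6,0,0,0,0.1],
    [0,0,0.8,0,0,0,0.1],
    [0,0,0.8,0,0,0,0.1],
  ],
)

```text
time: 13.35
position: [0.5646, -0.1249, 0.1825]
tool_rot: [-0.382, 0.924, 0.0, -0.0]
ft_force: [0.6, -0.6, -0.5]
grip_width: 0.0238
```

```bash
python3 arc.py
```

```text
t 13.5 F [ 0.5 -0.6 -1.1] r mm 44.8 phi -0.178 TCPz 0.1829 tilt [-0.0008 -0.0002]
```

Call:
apply_moves(
  series=[
    [0,0,0.1,0,0,0,0.1],
    [0,0,0.2,0,0,0,0.1],
    [0,0,0.3,0,0,0,0.1],
    [0,0,0.3,0,0,0,0.1],
  ],
)

```text
time: 13.88
position: [0.5647, -0.1249, 0.1799]
tool_rot: [-0.382, 0.924, -0.0, -0.0]
ft_force: [-0.2, -0.6, -2.1]
grip_width: 0.0238
```

Call:
apply_moves(
  series=[
    [0,0,0.05,0,0,0,0.1],
    [0,0,0.1,0,0,0,0.1],
    [0,0,0.1,0,0,0,0.1],
  ],
)

```text
time: 14.13
position: [0.5647, -0.1249, 0.179]
tool_rot: [-0.382, 0.924, -0.0, -0.0]
ft_force: [0.2, 0.0, -1.3]
grip_width: 0.0237
```

```bash
python3 arc.py
```

```text
t 14.28 F [ 0.3 -0.4 -1.3] r mm 44.8 phi -0.18 TCPz 0.179 tilt [-0.0006 -0.0002]
```

Call:
apply_moves(
  series=[
    [0,0,0.03,0,0,0,0.1],
    [0,0,0.06,0,0,0,0.1],
    [0,0,0.06,0,0,0,0.1],
  ],
)

```text
time: 14.58
position: [0.5647, -0.1249, 0.1785]
tool_rot: [-0.382, 0.924, -0.0, -0.0]
ft_force: [0.8, -1.2, -1.1]
grip_width: 0.0236
```

Call:
apply_moves(
  series=[
    [0,0,0.03,0,0,0,0.1],
    [0,0,0.03,0,0,0,0.1],
  ],
)

```text
time: 14.75
position: [0.5646, -0.1249, 0.1781]
tool_rot: [-0.382, 0.924, 0.0, -0.0]
ft_force: [0.2, 0.2, -1.2]
grip_width: 0.0239
```

```bash
python3 arc.py
```

```text
t 14.9 F [ 0.4 -0.4 -1.4] r mm 44.8 phi -0.179 TCPz 0.1782 tilt [-0.0006 -0.0003]
```

Call:
apply_moves(
  series=[
    [0,0,0.03,0,0,0,0.1],
    [0,0,0.03,0,0,0,0.1],
  ],
)

```text
time: 15.12
position: [0.5647, -0.1249, 0.1779]
tool_rot: [-0.382, 0.924, -0.0, -0.0]
ft_force: [0.3, -0.6, -1.7]
grip_width: 0.0232
```

Call:
apply_moves(
  series=[
    [0,0,0.03,0,0,0,0.1],
    [0,0,0.03,0,0,0,0.1],
  ],
)

```text
time: 15.28
position: [0.5647, -0.1249, 0.1778]
tool_rot: [-0.382, 0.924, -0.0, -0.0]
ft_force: [-0.0, -0.6, 0.6]
grip_width: 0.0237
```

```bash
python3 arc.py
```

```text
t 15.43 F [ 0.2 -0.2  1. ] r mm 44.8 phi -0.181 TCPz 0.1778 tilt [-0.0004 -0.0004]
```

fz rose by about 2 N at TCP z 0.1778. That is exactly collar-on-hood height (0.144 + 0.034). I check by picture before letting go.

```bash
python3 - <<'E'
from h import *
S=robot.camera("scene")[:,:,::-1]
cv2.imwrite("pics/s4.png",cv2.resize(S[130:240,240:340],None,fx=5,fy=5,interpolation=cv2.INTER_CUBIC))
E
```

```text
(no output)
```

View pics/s4.png

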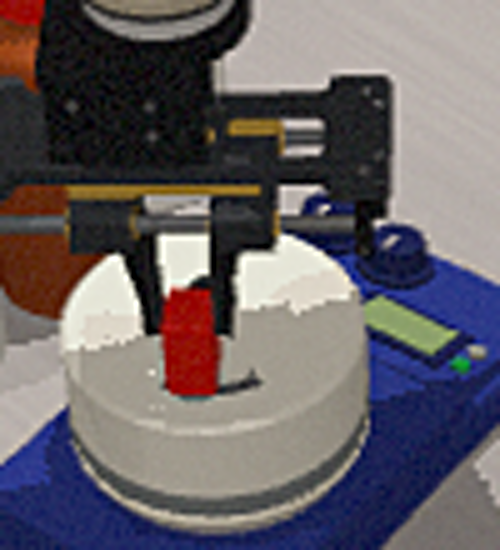

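The red head sits at crop (190,340) with its base on the hood in the slot's left part, upright, and no gap shows. I release in place.

Call:
apply_moves(
  series=[
    [0,0,0,0,0,0,0.6],
    [0,0,0,0,0,0,0.6],
    [0,0,0,0,0,0,0.6],
    [0,0,0,0,0,0,0.6],
    [0,0,0,0,0,0,0.6],
  ],
)

```text
time: 15.95
position: [0.5645, -0.1247, 0.1773]
tool_rot: [-0.382, 0.924, 0.0, -0.0]
ft_force: [0.0, -0.2, -0.6]
grip_width: 0.0478
```

Call:
apply_moves(
  series=[
    [0,0,-1,0,0,0,0.6],
    [0,0,-3,0,0,0,0.6],
    [0,0,-6,0,0,0,0.6],
    [0,0,-9,0,0,0,0.6],
    [0,0,-12,0,0,0,0.6],
  ],
)

```text
time: 16.37
position: [0.5645, -0.1247, 0.2994]
tool_rot: [-0.382, 0.924, 0.0, -0.0]
ft_force: [-0.3, -0.1, 0.1]
grip_width: 0.0522
```

```bash
python3 arc.py; python3 - <<'E'
from h import *
S=robot.camera("scene")[:,:,::-1]; cv2.imwrite("pics/s5.png",S)
m=segment(S,"red",(260,165,300,215)); p=[.5647,-.1249]
print(cen(m),m.sum(),(cen(hullmask("scene",box(*p,.785,.150,.194)))+.5)/4-.5)
E
```

```text
t 16.52 F [ 0.2 -0.   1.1] r mm 46.6 phi -0.232 TCPz 0.3014 tilt [ 0.0066 -0.0033]
[273.17109145 189.55162242] 339 [277.8464539  197.69509456]
```

View pics/s5.png

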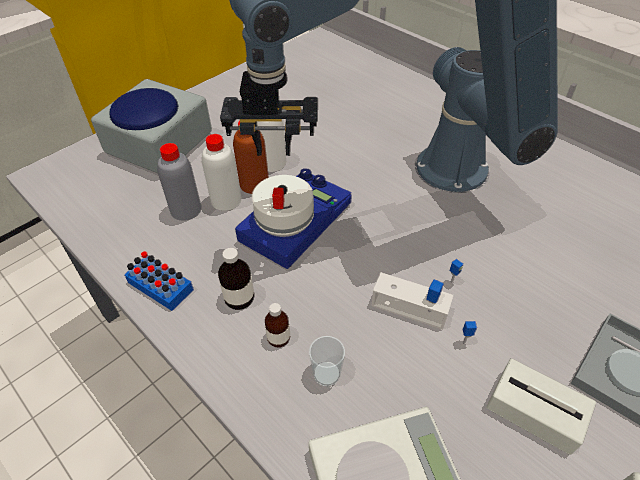

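The red probe stands upright in the hood at (278,198). The spare, bottles and beaker are where they were. My red mask caught the brown bottle, so I recheck with a tighter one before handing in.

```bash
python3 - <<'E'
from h import *
a=cv2.imread("pics/scene0.png").astype(int);S=cv2.imread("pics/s5.png"); m=segment(S,"red",(268,184,290,215))
h=hullmask("scene",box(.5647,-.1249,.785,.150,.194))
print(cen(m),m.sum(),(cen(h)+.5)/4-.5,h.sum()/16)
d=np.abs(a-S.astype(int)).sum(2)
for n,(x0,y0,x1,y1) in dict(spare=(428,280,444,300),amber=(218,250,254,306),small=(264,305,290,346),beaker=(308,336,346,386),grey=(160,145,200,220),white=(203,136,232,210)).items(): print(n,round(d[y0:y1,x0:x1].mean(),1))
t=robot.get_obs(); print(t["time"],t["joint_velocities"].round(3))
robot.hand_in()
E
```

```text
[277.9047619  197.75757576] 231 [277.8464539  197.69509456] 264.375
spare 22.6
amber 38.3
small 21.5
beaker 24.1
grey 19.8
white 23.3
16.6167 [-0.001  0.024  0.026 -0.001 -0.002  0.001]
the job is handed in; nothing more can be done
```

The red probe thermometer is home in the block's well, collar on the hood, released, and the job is handed in at 16.6 s of the 58 s allowed.

- **Search:** I put the stem through the slot and slid the tip along the block at about 2.5–3 N. It dropped into the well about 0.15–0.18 rad to one side of the slot's middle. No force reading passed about 3 N at any point.
- **Seating:** Lowering met no resistance until the TCP reached z = 0.1778, where the force rose by about 2 N. That agrees with the collar-on-hood height of 0.178. Only then did I open the jaws and rise clear.
- **Last checks:** The head's image centre was (277.9, 197.8), against (277.8, 197.7) predicted for a fully seated, upright probe. The spare, the amber bottles, the beaker and two of the plastic bottles look unmoved. The other two plastic bottles were judged by eye only.
- **Disagreements:** My first red-colour check was wrong because its mask took in the brown bottle. I redid it with a tighter mask. Pixel change against the first picture was about 20–24 for most items but 38 at the large amber bottle. I took that for a shadow change, as by eye it had not moved.

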